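# Turn the socket-set case round in its sleeve

### The arm

A 6-joint arm with a two-finger parallel gripper is mounted at the origin on the work surface. World frame = base frame: x ahead of the robot, y to its left, z up, the work surface at z = 0. Lengths are in m, angles in degrees, forces in N, time in s.
With the tool pointing down it reaches from about 0.375 to 0.9 m from the base axis. Payload 3.1 kg.
Tool frame: the origin (TCP) lies at the very end of the fingers, on their centre line; the grasp point (between the pads) lies bot.grip_point_offset behind it (bot.grip_point_offset is the distance from the TCP to the grasp point, in m); z points along the fingers, y is the line along which they close (so a half turn about z gives the same grasp; the last joint's range is limited). The gripper opens to 87 mm and grips with 3 to 60 N. Pads are 19 mm wide; open, the fingers measure 117 mm over their backs; the gripper's body (75 mm by 190 mm) begins 51 mm behind the grasp point.
Start: joints at [54.46, 30.224, 82.088, -0, 67.689, -10.227], TCP at [0.267, 0.565, 0.223] pointing down, gripper open.
Joint ranges: [-176.69, 176.69], [-43.24, 126.21], [12.49, 139.97], [-82, 262], [0, 151.66], [-163.58, 163.58]. Speed limits (degrees/s): [159.86, 159.86, 180, 180, 180, 180].

### API

Orientations are given as a 3x3 rotation matrix whose columns are the frame's x, y, z axes.
In Python, from rig import bot, viewer, ticket gives the robot as it stands.
- The arm moves only by the tool servo_tool, never from a script. Its argument "targets" is a list of rows, each an object with "offset": the shift along the tool's x, y, z in m, a list of three; "dr": the turn, a rotation vector about the tool's x, y, z in degrees, a list of three. In form: [{"offset": [x, y, z], "dr": [ax, ay, az]}, ...]. A call has 1 to 20 rows; each row is the pose to reach, as a shift and turn from the pose commanded when the call began, along the tool's axes at that moment; what a row does not reach only later rows make up. A row lasts 1/12 s, in which the tool goes at most 41.7 mm and 7.16 degrees, less where a joint would pass 70% of its speed; a pose out of reach is approached as far as the arm can. A call with a gripper value outside its range is refused whole. "gripper" is the gripper command: -1 is fully open, 1 is shut, values between are in proportion, set as the call begins (left out, the last holds). The fingers move at their own pace and stop on an object; the grip force is fixed at half the most. Time passes only in rows, so rows that repeat a pose let the fingers close. It gives the time, the measured TCP pose, the force, the opening and the grip force at its end, in the units of the state.
- bot.read_state(): the state, without advancing time (a new reading comes with each control period).
- viewer.capture(name): name is "side" or "top"; returns a dict with "color" (384x512x3 uint8, red, green, blue), "camera_matrix" (3x3 intrinsics, pixels), "R" (3x3) and "t" (3): a world point X has camera coordinates R X + t. Camera axes: x right, y down, z forward; pixel columns grow to the right and rows downward; lengths in m; the calibration is good to about 2 mm. A picture is of the moment at which its call begins. There is no depth.
- ticket.hand_in(): hands the job in; it is judged then, once.
The state is a dict: "time_s": time; "joint_positions": joint angles; "qvel": joint speeds; "tau": joint torques, N m; "position": TCP position; "tcp_rot": TCP orientation; "force": force on the tool from outside, world axes, zero at the start; "moment": the same for the moment, N m; "opening": opening from 0.0 (shut) to 1.0 (fully open); "grasp_force": force on a finger pad.
Only numpy, scipy, OpenCV 4.12 (cv2) and the standard library are available. Lean on these libraries where they do the work, as an engineer would, in place of code of your own. Each camera call takes 0.05 s, during which the arm holds its last target. There are 200 camera calls.

### The job

The socket-set case on the shop counter was put into its red sleeve back to front, with the black end sticking out. Slide it right out, turn it end for end, and slide it back in, black end first, until it is fully home against the back of the sleeve with the yellow end sticking out. Keep the case flat on the counter all the time, because the sockets lie loose in it, and leave everything else where it is.

Things in the scene. Friction and masses are not known exactly. Their poses are not given: they have to be found in the camera images.
- sleeve: Red steel sleeve screwed to the counter: a tunnel without a floor (the case slides on the counter), 110 mm deep, outside 98 wide, 50 high; inside 90 wide, 45 high. Origin: on the counter, mid-tunnel. +x runs along the tunnel from the open mouth (x = -55 mm) to the closed back (inner face x = +55 mm); z up. The mouth faces roughly to the robot's right (-y).
- case_center (a point): Centre of the socket-set case, half-way up. The case is a loose open-topped tray 180 mm long (x), 84 wide (y), 40 high, about 0.35 kg, grey in the middle. +x points to its yellow end, -x to its black end; z up. Fully home its centre is at x = -35 mm of the sleeve and 70 mm stick out; at the start up to 15 mm more. It slides with 3 mm to spare on each side.
- case_black_end (a point): Middle of the outer face of the case's black end wall, 90 mm from the case's centre, 20 mm above its underside. Axes as the case's. Both ends are alike: an upright end wall 10 mm thick, 40 high, full width, then an open finger well 50 mm long, 74 wide, its floor 6 mm above the counter, then a partition 37 mm high; the side walls are 39 mm high.
- case_yellow_end (a point): Middle of the outer face of the case's yellow end wall, 90 mm from the case's centre, 20 mm above its underside. Axes as the case's. End wall and finger well as at the black end.
- carton: Bystander: flat cardboard box 60 x 40 x 15 mm lying loose on the sleeve's roof (its top 65 mm above the counter). Origin: centre of its underside.
- tape: Bystander: orange ring (tape roll) 90 mm across, 25 mm high, lying flat. Origin: centre of its underside.
- screwdriver: Bystander: screwdriver about 200 mm long lying along its x axis. Origin: underside, about mid-length.
- spray: Bystander: upright can with a blue label, 60 mm across, 180 mm high. Origin: centre of its underside.
- jar: Bystander: jar 70 mm across, 80 mm high. Origin: centre of its underside.
- wrench: Bystander: steel wrench about 180 mm long lying along its x axis. Origin: underside, about mid-length.
- mug: Bystander: blue mug 80 mm across, 90 mm high. Origin: centre of its underside.
- sleeve_mid (a point): Middle of the sleeve's tunnel, 25 mm above the sleeve's origin. Axes as the sleeve's. Two white upright guide wings, 44 mm high, widen the mouth: they reach x = -77 mm of the sleeve and stand about 117 mm apart at their tips.
- case: The same case; origin: centre of its underside.
There are look-alikes about, which are no part of the job. What is meant by the case is not pink, and is the larger of those in its own colour.

How it is judged (in metres and radians):
On the way, in this order (a step that is already met when the one before it is completed fails the run):
1. the case is drawn completely out of the sleeve (horizontal distance between case_center and sleeve_mid above 0.148 m), for 0.1 s.
2. the case's black end has entered the sleeve's mouth (x of case_black_end in the frame of sleeve above -0.045 m and y of case_black_end in the frame of sleeve between -0.01 and 0.01 m and x of case_yellow_end in the frame of sleeve below -0.15 m), for 0.05 s.
At the end, for the whole second after the job is handed in: The case lies flat in the sleeve, reversed: its black end is within 7 mm of the sleeve's back plate, its yellow end sticks out of the mouth, and it is in line with the sleeve and at rest (x of case_black_end in the frame of sleeve above 0.048 m and x of case_yellow_end in the frame of sleeve below -0.115 m and y of case_black_end in the frame of sleeve between -0.008 and 0.008 m and angle between the x axis of case_center and the x axis of sleeve, either way round below 0.09 rad and angle between case_center's own z axis and vertical below 0.06 rad and height (world z) of case_center below 0.026 m and linear speed of case below 0.01 m/s); the robot touches nothing.
It fails at once if the case is tipped by more than 0.3 rad (angle between case_center's own z axis and vertical above 0.3 rad).
It fails at once if the case is lifted more than 25 mm off the counter (height (world z) of case_center above 0.045 m).
It fails at once if another thing is moved by more than 30 mm (distance of any of carton, tape, screwdriver, spray, jar, wrench, mug from where it was at the start of the episode above 0.03 m).
It also fails if it takes over 72 s, if anything falls off the work surface, if the arm or the gripper's body presses on something with over 40 N, if the wrist force passes 120 N, or if a joint passes its speed limit or range.

## Working session

There is one attempt and no reset: what is moved stays moved. The work goes in short steps, Python scripts to look and compute and a tool call to move; the robot and the scene stay as the last step left them, time stands still between calls to the robot, and variables do not carry over. Pictures are saved under pics/ and viewed, at most 10 in all, crops included, and the job is handed in when it is done.

Besides the shell and the picture viewer there is one more tool, called after ">>>" as a command line: name --argument value ..., lists and objects as JSON in quotes. servo_tool: Moves the arm, as the interface text tells. Its arguments: {"type":"object","properties":{"targets":{"type":"array"},"gripper":{"type":"number"}},"required":["targets"]}

```bash
mkdir -p pics; python3 - <<'E'
from rig import bot, viewer
import cv2,numpy as np
for n in("top","side"):
    c=viewer.capture(n); cv2.imwrite(f"pics/{n}0.png",c["color"][:,:,::-1])
    print(n,c["camera_matrix"],c["R"],c["t"])
s=bot.read_state();print(s["position"],s["tcp_rot"],bot.grip_point_offset,s["time_s"],s["opening"])
E
```

```text
top [[375.13662911   0.         252.00661617]
 [  0.         375.13662911 193.18686591]
 [  0.           0.           1.        ]] [[-0.01199041 -0.99975132 -0.0188023 ]
 [-0.9958031   0.01364506 -0.0904986 ]
 [ 0.09073265  0.01763827 -0.99571908]] [0.0561814  0.42426033 1.18700299]
side [[458.25692804   0.         253.93903295]
 [  0.         458.25692804 191.37451392]
 [  0.           0.           1.        ]] [[-0.97998228 -0.19881915 -0.01027982]
 [-0.13600932  0.70631146 -0.69471259]
 [ 0.14538292 -0.67940788 -0.71921397]] [0.42113141 0.0657953  1.69327655]
[0.26679953 0.56444219 0.22165099] [[-9.03980171e-01  4.27572763e-01 -1.17566281e-03]
 [ 4.27574231e-01  9.03978735e-01 -1.65059843e-03]
 [ 3.57023243e-04 -1.99479137e-03 -9.99997947e-01]] 0.0187 0.1 1.0021439215597285
```

View pics/top0.png

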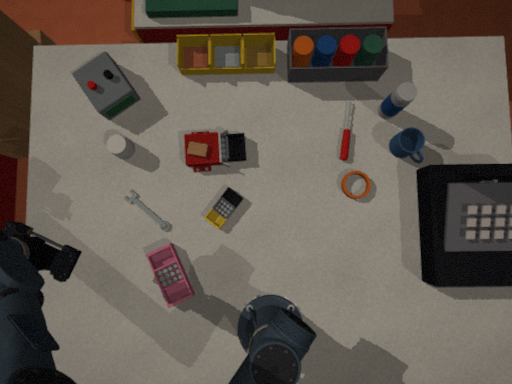

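View pics/side0.png

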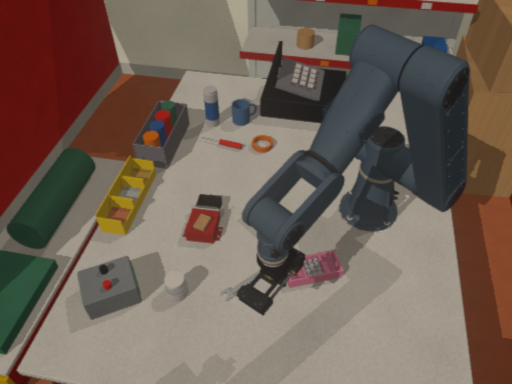

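```bash
cat > h.py <<'E'
import numpy as np,cv2
CAL={"top":(np.array([[375.13662911,0,252.00661617],[0,375.13662911,193.18686591],[0,0,1]]),np.array([[-0.01199041,-0.99975132,-0.0188023],[-0.9958031,0.01364506,-0.0904986],[0.09073265,0.01763827,-0.99571908]]),np.array([0.0561814,0.42426033,1.18700299])),
"side":(np.array([[458.25692804,0,253.93903295],[0,458.25692804,191.37451392],[0,0,1]]),np.array([[-0.97998228,-0.19881915,-0.01027982],[-0.13600932,0.70631146,-0.69471259],[0.14538292,-0.67940788,-0.71921397]]),np.array([0.42113141,0.0657953,1.69327655]))}
def px2w(n,uv,z):
    K,R,t=CAL[n]; d=R.T@np.linalg.inv(K)@np.array([*uv,1.]); c=-R.T@t
    return c+d*(z-c[2])/d[2]
def w2px(n,X):
    K,R,t=CAL[n]; p=K@(R@np.asarray(X,float)+t); return p[:2]/p[2]
E
python3 - <<'E'
import cv2,numpy as np
a=cv2.imread("pics/top0.png")[115:235,165:265]; b=cv2.imread("pics/side0.png")[180:255,165:235]
a=cv2.resize(a,None,fx=5,fy=5,interpolation=cv2.INTER_CUBIC);b=cv2.resize(b,None,fx=4,fy=4,interpolation=cv2.INTER_CUBIC)
o=np.zeros((600,780,3),np.uint8);o[:,:500]=a;o[:300,500:]=b;cv2.imwrite("pics/z0.png",o)
from h import *
for n,uv in dict(spray=(400,95),mug=(405,143),tape=(357,184),sd1=(350,104),sd2=(344,158),jar=(118,146),decoy=(225,208),bins=(226,72),bins2=(292,78)).items(): print(n,px2w("top",uv,.02).round(3))
E
```

```text
spray [ 0.741 -0.437  0.02 ]
mug [ 0.581 -0.446  0.02 ]
tape [ 0.45  -0.286  0.02 ]
sd1 [ 0.713 -0.273  0.02 ]
sd2 [ 0.535 -0.248  0.02 ]
jar [0.586 0.488 0.02 ]
decoy [0.378 0.138 0.02 ]
bins [0.83  0.132 0.02 ]
bins2 [ 0.805 -0.086  0.02 ]
```

View pics/z0.png

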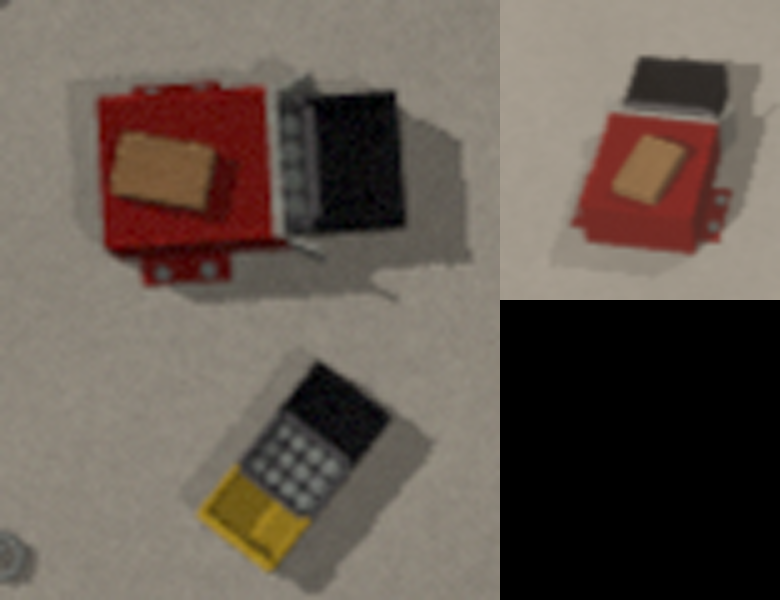

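```bash
python3 - <<'E'
from h import *
f=lambda u,v,z: px2w("top",((u+.5)/5-.5+165,(v+.5)/5-.5+115),z)
S=[f(97,98,.05),f(264,87,.05),f(276,239,.05),f(107,248,.05)]
C=[f(396,92,.04),f(406,228,.04)]
g=lambda u,v,z: px2w("side",((u-500+.5)/4-.5+165,(v+.5)/4-.5+180),z)
S2=[g(610,115,.05),g(719,122,.05),g(697,250-32,.05),g(588,212,.05)]
C2=[g(640,57,.04),g(728,64,.04)]
np.set_printoptions(precision=4,suppress=True)
print(np.array(S),np.array(S2));print(np.array(C),np.array(C2))
for Q in (S,):
    Q=np.array(Q);m=Q.mean(0);ax=(Q[0]+Q[3]-Q[1]-Q[2])[:2];print(m,np.degrees(np.arctan2(ax[1],ax[0])),np.linalg.norm(ax)/2,np.linalg.norm(Q[0]-Q[3]))
C=np.array(C);print(C.mean(0),np.linalg.norm(C[0]-C[1]))
D=[f(320,362,.03),f(390,408,.03),f(270,570,.03),f(200,515,.03)];print(np.array(D))
E
```

```text
[[0.6142 0.2651 0.05  ]
 [0.6196 0.1582 0.05  ]
 [0.5214 0.151  0.05  ]
 [0.5173 0.2583 0.05  ]] [[0.6218 0.1618 0.05  ]
 [0.524  0.1514 0.05  ]
 [0.5151 0.2606 0.05  ]
 [0.608  0.272  0.05  ]]
[[0.6175 0.0744 0.04  ]
 [0.529  0.0689 0.04  ]] [[0.6191 0.0786 0.04  ]
 [0.5366 0.0718 0.04  ]]
[0.5681 0.2081 0.05  ] 92.53786891328073 0.10718462933470786 0.09720141701758718
[0.5733 0.0716 0.04  ] 0.0886670970550388
[[0.4449 0.1252 0.03  ]
 [0.4148 0.0807 0.03  ]
 [0.3128 0.1577 0.03  ]
 [0.3482 0.2022 0.03  ]]
```

```bash
cat >> h.py <<'E'
from scipy.spatial.transform import Rotation as Rn
def pose(p,yaw):  # tool straight down, tool y heading = yaw
    y=np.radians(yaw); yv=np.array([np.cos(y),np.sin(y),0]); z=np.array([0,0,-1.]); return np.array(p,float),np.c_[np.cross(yv,z),yv,z]
def off(s,*wps):
    "offset rows (mm) and dr (deg) from the measured state s to world waypoints (p,yaw)"
    R=np.array(s["tcp_rot"])
    for p,yaw in wps:
        P,Q=pose(p,yaw); print((1e3*R.T@(P-s["position"])).round(1),np.degrees(Rn.from_matrix(R.T@Q).as_rotvec()).round(1))
def st():
    from rig import bot
    s=bot.read_state(); y=np.array(s["tcp_rot"])[:,1]
    print("t",round(s["time_s"],2),"p",np.round(s["position"],4),"yaw",np.degrees(np.arctan2(y[1],y[0])).round(1),"q",np.round(s["joint_positions"],0),"F",np.round(s["force"],1),"open",round(s["opening"],3),"grip",round(s["grasp_force"],1)); return s
E
python3 -c "
from h import *
s=st(); off(s,((.575,.0775,.222),94),((.575,.0775,.1),94))"
```

```text
t 0.1 p [0.2668 0.5644 0.2217] yaw 64.7 q [ 54.  30.  82.  -0.  68. -10.] F [-0.2 -1.4 -1.1] open 1.002 grip 0.0
[-4.868e+02 -3.084e+02  1.000e-01] [ -0.1  -0.  -29.3]
[-486.9 -308.2  122.1] [ -0.1  -0.  -29.3]
```

>>> servo_tool --targets '[{"offset":[-0.032,-0.021,0],"dr":[0,0,-2]},{"offset":[-0.065,-0.041,0],"dr":[0,0,-4]},{"offset":[-0.097,-0.062,0],"dr":[0,0,-6]},{"offset":[-0.13,-0.082,0],"dr":[0,0,-8]},{"offset":[-0.162,-0.103,0],"dr":[0,0,-10]},{"offset":[-0.195,-0.123,0],"dr":[0,0,-12]},{"offset":[-0.227,-0.144,0],"dr":[0,0,-14]},{"offset":[-0.26,-0.164,0],"dr":[0,0,-16]},{"offset":[-0.292,-0.185,0],"dr":[0,0,-18]},{"offset":[-0.325,-0.205,0],"dr":[0,0,-20]},{"offset":[-0.357,-0.226,0],"dr":[0,0,-22]},{"offset":[-0.39,-0.246,0],"dr":[0,0,-24]},{"offset":[-0.422,-0.267,0],"dr":[0,0,-26]},{"offset":[-0.454,-0.288,0],"dr":[0,0,-28]},{"offset":[-0.487,-0.308,0],"dr":[0,0,-29.3]},{"offset":[-0.487,-0.308,0.03],"dr":[0,0,-29.3]},{"offset":[-0.487,-0.308,0.07],"dr":[0,0,-29.3]},{"offset":[-0.487,-0.308,0.122],"dr":[0,0,-29.3]},{"offset":[-0.487,-0.308,0.122],"dr":[0,0,-29.3]},{"offset":[-0.487,-0.308,0.122],"dr":[0,0,-29.3]}]' --gripper 0

```text
time_s: 1.77
position: [0.5725, 0.0784, 0.097]
tcp_rot: [[-0.998, -0.069, -0.009], [-0.069, 0.998, 0.001], [0.009, 0.001, -1.0]]
force: [0.0, -0.0, 0.0]
opening: 0.5
grasp_force: 0.0
```

```bash
cat > look.py <<'E'
import sys
from h import *
from rig import viewer
# look.py name x y : zoomed crop of both cameras around world x,y
nm,x,y=sys.argv[1],float(sys.argv[2]),float(sys.argv[3]); o=[]
for n in("top","side"):
    c=viewer.capture(n)["color"][:,:,::-1]; u,v=w2px(n,(x,y,.03)).round().astype(int)
    u0,v0=max(u-40,0),max(v-50,0); print(n,"origin",u0,v0,"x5")
    o.append(cv2.resize(c[v0:v0+100,u0:u0+80],None,fx=5,fy=5,interpolation=cv2.INTER_CUBIC))
cv2.imwrite(f"pics/{nm}.png",np.hstack(o))
E
python3 -c "
from h import *
s=st(); off(s,((.575,.0775,.012),94))"; python3 look.py a1 .575 .09
```

```text
t 1.77 p [0.5725 0.0784 0.097 ] yaw 94.0 q [ -3.  37.  95.  -0.  49. -97.] F [ 0. -0.  0.] open 0.5 grip 0.0
[-3.2 -1.1 85. ] [ 0.1 -0.5 -0. ]
top origin 199 97 x5
side origin 171 150 x5
```

View pics/a1.png

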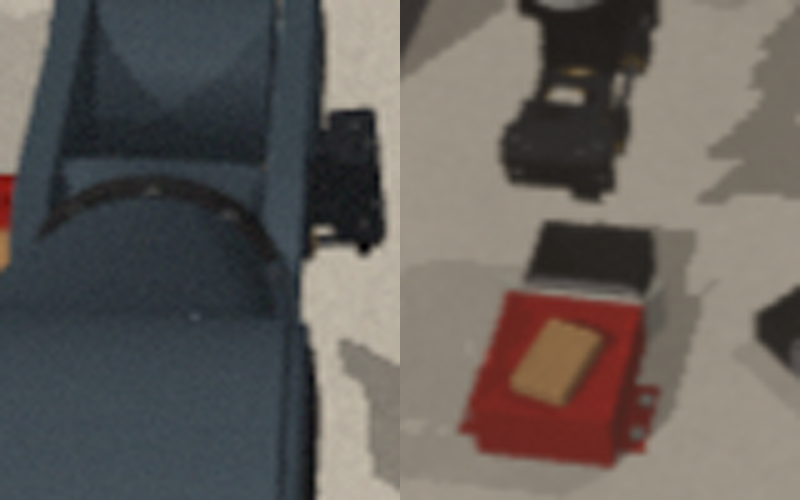

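>>> servo_tool --targets '[{"offset":[-0.003,-0.001,0.01],"dr":[0,-0.5,0]},{"offset":[-0.003,-0.001,0.025],"dr":[0,-0.5,0]},{"offset":[-0.003,-0.001,0.04],"dr":[0,-0.5,0]},{"offset":[-0.003,-0.001,0.05],"dr":[0,-0.5,0]},{"offset":[-0.003,-0.001,0.06],"dr":[0,-0.5,0]},{"offset":[-0.003,-0.001,0.068],"dr":[0,-0.5,0]},{"offset":[-0.003,-0.001,0.076],"dr":[0,-0.5,0]},{"offset":[-0.003,-0.001,0.083],"dr":[0,-0.5,0]},{"offset":[-0.003,-0.001,0.083],"dr":[0,-0.5,0]},{"offset":[-0.003,-0.001,0.083],"dr":[0,-0.5,0]}]'

```text
time_s: 2.7
position: [0.5786, 0.0775, 0.0172]
tcp_rot: [[-0.998, -0.07, 0.008], [-0.07, 0.998, 0.001], [-0.008, 0.0, -1.0]]
force: [-1.0, 0.0, -0.3]
opening: 0.499
grasp_force: 0.0
```

>>> servo_tool --targets '[{"offset":[0,0,0],"dr":[0,0,0]},{"offset":[0,0,0],"dr":[0,0,0]},{"offset":[0,0,0],"dr":[0,0,0]},{"offset":[0,0,0],"dr":[0,0,0]},{"offset":[0,0,0],"dr":[0,0,0]},{"offset":[0,0,0],"dr":[0,0,0]},{"offset":[0,0,0],"dr":[0,0,0]},{"offset":[0,0,0],"dr":[0,0,0]}]' --gripper 1

```text
time_s: 3.37
position: [0.579, 0.0777, 0.0177]
tcp_rot: [[-0.998, -0.069, 0.009], [-0.069, 0.998, 0.001], [-0.009, 0.0, -1.0]]
force: [0.5, 0.7, 1.2]
opening: 0.115
grasp_force: 30.0
```

```bash
python3 -c "
from h import *
s=st(); off(s,((.578,.03,.013),94),((.594,-.20,.013),94))"
```

```text
t 3.37 p [0.579  0.0777 0.0177] yaw 94.0 q [ -3.  44.  96.   0.  39. -97.] F [0.5 0.7 1.2] open 0.115 grip 30.0
[  4.4 -47.5   4.7] [ 0.   0.5 -0. ]
[   4.3 -278.1    4.6] [ 0.   0.5 -0. ]
```

>>> servo_tool --targets '[{"offset":[0,-0.004,0],"dr":[0,0,0]},{"offset":[0,-0.01,0],"dr":[0,0,0]},{"offset":[0,-0.02,0],"dr":[0,0,0]},{"offset":[0,-0.03,0],"dr":[0,0,0]},{"offset":[0,-0.042,0],"dr":[0,0,0]},{"offset":[0,-0.055,0],"dr":[0,0,0]},{"offset":[0,-0.068,0],"dr":[0,0,0]},{"offset":[0,-0.082,0],"dr":[0,0,0]},{"offset":[0,-0.096,0],"dr":[0,0,0]},{"offset":[0,-0.11,0],"dr":[0,0,0]},{"offset":[0,-0.124,0],"dr":[0,0,0]},{"offset":[0,-0.138,0],"dr":[0,0,0]},{"offset":[0,-0.152,0],"dr":[0,0,0]},{"offset":[0,-0.166,0],"dr":[0,0,0]},{"offset":[0,-0.178,0],"dr":[0,0,0]},{"offset":[0,-0.19,0],"dr":[0,0,0]},{"offset":[0,-0.2,0],"dr":[0,0,0]},{"offset":[0,-0.207,0],"dr":[0,0,0]},{"offset":[0,-0.21,0],"dr":[0,0,0]},{"offset":[0,-0.21,0],"dr":[0,0,0]}]'

```text
time_s: 5.03
position: [0.5932, -0.1343, 0.0177]
tcp_rot: [[-0.998, -0.068, 0.009], [-0.068, 0.998, -0.0], [-0.009, -0.001, -1.0]]
force: [-0.7, 1.0, 5.5]
opening: 0.114
grasp_force: 30.0
```

>>> servo_tool --targets '[{"offset":[0,0,0],"dr":[0,0,0]},{"offset":[0,0,0],"dr":[0,0,0]},{"offset":[0,0,0],"dr":[0,0,0]},{"offset":[0,0,0],"dr":[0,0,0]}]' --gripper 0

```text
time_s: 5.37
position: [0.5931, -0.1325, 0.0171]
tcp_rot: [[-0.998, -0.069, 0.008], [-0.069, 0.998, 0.0], [-0.008, -0.0, -1.0]]
force: [-0.1, 0.2, -0.0]
opening: 0.334
grasp_force: 0.0
```

```bash
python3 -c "
from h import *
s=st()"; python3 look.py a2 .59 -.02
```

```text
t 5.37 p [ 0.5931 -0.1325  0.0171] yaw 94.0 q [ -23.   45.   93.    0.   42. -117.] F [-0.1  0.2 -0. ] open 0.334 grip 0.0
top origin 233 92 x5
side origin 174 129 x5
```

View pics/a2.png

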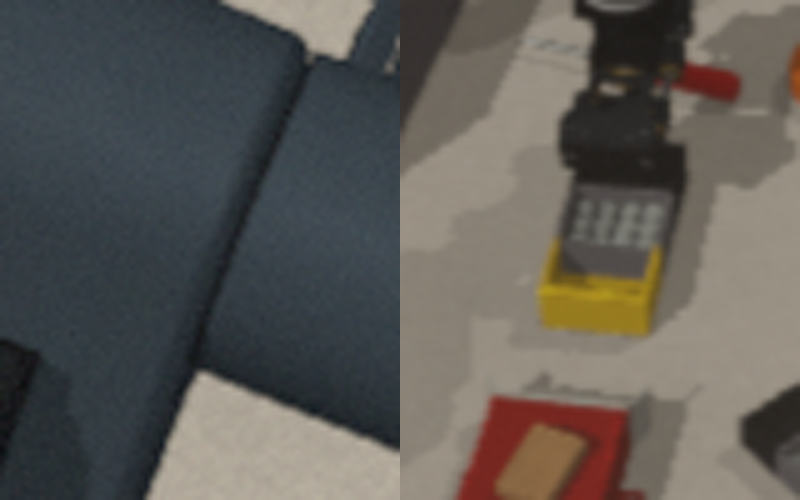

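```bash
python3 -c "
from h import *
f=lambda u,v,z: px2w('side',((u-400+.5)/5-.5+174,(v+.5)/5-.5+129),z)
a,b=f(541,293,.04),f(652,305,.04);print(a,b,(a+b)/2); a,b=f(545,327,.0),f(650,334,.0);print(a,b,(a+b)/2)
s=st(); off(s,((.582,.037,.1),94),((.582,.037,.015),94))"
```

```text
[0.62079237 0.04348051 0.04      ] [0.53556642 0.03991616 0.04      ] [0.5781794  0.04169833 0.04      ]
[0.622175   0.04089783 0.        ] [0.5412747  0.03283638 0.        ] [0.58172485 0.03686711 0.        ]
t 5.47 p [ 0.5932 -0.1321  0.0172] yaw 94.0 q [ -23.   45.   93.    0.   42. -117.] F [ 0.4 -0.8  0.2] open 0.422 grip 0.0
[ -1.3 169.5 -82.8] [-0.   0.5 -0. ]
[ -0.6 169.5   2.2] [-0.   0.5 -0. ]
```

>>> servo_tool --targets '[{"offset":[0,0,-0.02],"dr":[0,0,0]},{"offset":[0,0,-0.045],"dr":[0,0,0]},{"offset":[0,0,-0.07],"dr":[0,0.5,0]},{"offset":[0,0.02,-0.08],"dr":[0,0.5,0]},{"offset":[0,0.05,-0.08],"dr":[0,0.5,0]},{"offset":[0,0.08,-0.08],"dr":[0,0.5,0]},{"offset":[0,0.11,-0.08],"dr":[0,0.5,0]},{"offset":[0,0.14,-0.08],"dr":[0,0.5,0]},{"offset":[0,0.16,-0.08],"dr":[0,0.5,0]},{"offset":[0,0.168,-0.08],"dr":[0,0.5,0]},{"offset":[0,0.168,-0.07],"dr":[0,0.5,0]},{"offset":[0,0.168,-0.055],"dr":[0,0.5,0]},{"offset":[0,0.168,-0.04],"dr":[0,0.5,0]},{"offset":[0,0.168,-0.028],"dr":[0,0.5,0]},{"offset":[0,0.168,-0.016],"dr":[0,0.5,0]},{"offset":[0,0.168,-0.006],"dr":[0,0.5,0]},{"offset":[0,0.168,0],"dr":[0,0.5,0]},{"offset":[0,0.168,0],"dr":[0,0.5,0]},{"offset":[0,0.168,0],"dr":[0,0.5,0]}]' --gripper 0

```text
time_s: 7.05
position: [0.5817, 0.0354, 0.0172]
tcp_rot: [[-0.998, -0.069, -0.0], [-0.069, 0.998, -0.0], [0.0, 0.0, -1.0]]
force: [-0.9, -0.1, -0.3]
opening: 0.498
grasp_force: 0.0
```

>>> servo_tool --targets '[{"offset":[0,0,0],"dr":[0,0,0]},{"offset":[0,0,0],"dr":[0,0,0]},{"offset":[0,0,0],"dr":[0,0,0]},{"offset":[0,0,0],"dr":[0,0,0]},{"offset":[0,0,0],"dr":[0,0,0]},{"offset":[0,0,0],"dr":[0,0,0]},{"offset":[0,0,0],"dr":[0,0,0]},{"offset":[0,0,0],"dr":[0,0,0]}]' --gripper 1

```text
time_s: 7.72
position: [0.5818, 0.0357, 0.0178]
tcp_rot: [[-0.998, -0.069, 0.0], [-0.069, 0.998, -0.0], [-0.0, -0.0, -1.0]]
force: [-0.7, 0.1, 2.6]
opening: 0.11
grasp_force: 30.0
```

```bash
cat > arc.py <<'E'
from h import *
# rows turning tool CW by A deg about a point r ahead of the grip (tool -y = toward case centre)
s=st(); A,n,r=90,20,85
for k in range(1,n+1):
    u=k/n; a=np.radians(A*(3*u*u-2*u**3) if 0 else A*u)
    # tool frame: centre at (0,-r); world CW = + about tool z (down)
    p=np.array([0,-r])+np.array([-np.sin(a),np.cos(a)])*r
    print((p).round(0),round(np.degrees(a),1))
E
python3 arc.py
```

```text
t 7.72 p [0.5818 0.0357 0.0178] yaw 94.0 q [  -7.   44.   96.    0.   40. -101.] F [-0.7  0.1  2.6] open 0.11 grip 30.0
[-7. -0.] 4.5
[-13.  -1.] 9.0
[-20.  -2.] 13.5
[-26.  -4.] 18.0
[-33.  -6.] 22.5
[-39.  -9.] 27.0
[-44. -13.] 31.5
[-50. -16.] 36.0
[-55. -20.] 40.5
[-60. -25.] 45.0
[-65. -30.] 49.5
[-69. -35.] 54.0
[-72. -41.] 58.5
[-76. -46.] 63.0
[-79. -52.] 67.5
[-81. -59.] 72.0
[-83. -65.] 76.5
[-84. -72.] 81.0
[-85. -78.] 85.5
[-85. -85.] 90.0
```

>>> servo_tool --targets '[{"offset":[-0.007,0,0],"dr":[0,0,4.5]},{"offset":[-0.013,-0.001,0],"dr":[0,0,9]},{"offset":[-0.02,-0.002,0],"dr":[0,0,13.5]},{"offset":[-0.026,-0.004,0],"dr":[0,0,18]},{"offset":[-0.033,-0.006,0],"dr":[0,0,22.5]},{"offset":[-0.039,-0.009,0],"dr":[0,0,27]},{"offset":[-0.044,-0.013,0],"dr":[0,0,31.5]},{"offset":[-0.05,-0.016,0],"dr":[0,0,36]},{"offset":[-0.055,-0.02,0],"dr":[0,0,40.5]},{"offset":[-0.06,-0.025,0],"dr":[0,0,45]},{"offset":[-0.065,-0.03,0],"dr":[0,0,49.5]},{"offset":[-0.069,-0.035,0],"dr":[0,0,54]},{"offset":[-0.072,-0.041,0],"dr":[0,0,58.5]},{"offset":[-0.076,-0.046,0],"dr":[0,0,63]},{"offset":[-0.079,-0.052,0],"dr":[0,0,67.5]},{"offset":[-0.081,-0.059,0],"dr":[0,0,72]},{"offset":[-0.083,-0.065,0],"dr":[0,0,76.5]},{"offset":[-0.084,-0.072,0],"dr":[0,0,81]},{"offset":[-0.085,-0.078,0],"dr":[0,0,85.5]},{"offset":[-0.085,-0.085,0],"dr":[0,0,90]}]'

```text
time_s: 9.38
position: [0.6729, -0.0435, 0.0178]
tcp_rot: [[-0.067, 0.998, 0.001], [0.998, 0.067, -0.0], [-0.0, 0.001, -1.0]]
force: [0.9, -0.1, 1.7]
opening: 0.107
grasp_force: 30.0
```

```bash
python3 -c "
from h import *
s=st()"
```

```text
t 9.38 p [ 0.6729 -0.0435  0.0178] yaw 3.8 q [-13.  48.  82.  -0.  50. -17.] F [ 0.9 -0.1  1.7] open 0.107 grip 30.0
```

Same arc again.

>>> servo_tool --targets '[{"offset":[-0.007,0,0],"dr":[0,0,4.5]},{"offset":[-0.013,-0.001,0],"dr":[0,0,9]},{"offset":[-0.02,-0.002,0],"dr":[0,0,13.5]},{"offset":[-0.026,-0.004,0],"dr":[0,0,18]},{"offset":[-0.033,-0.006,0],"dr":[0,0,22.5]},{"offset":[-0.039,-0.009,0],"dr":[0,0,27]},{"offset":[-0.044,-0.013,0],"dr":[0,0,31.5]},{"offset":[-0.05,-0.016,0],"dr":[0,0,36]},{"offset":[-0.055,-0.02,0],"dr":[0,0,40.5]},{"offset":[-0.06,-0.025,0],"dr":[0,0,45]},{"offset":[-0.065,-0.03,0],"dr":[0,0,49.5]},{"offset":[-0.069,-0.035,0],"dr":[0,0,54]},{"offset":[-0.072,-0.041,0],"dr":[0,0,58.5]},{"offset":[-0.076,-0.046,0],"dr":[0,0,63]},{"offset":[-0.079,-0.052,0],"dr":[0,0,67.5]},{"offset":[-0.081,-0.059,0],"dr":[0,0,72]},{"offset":[-0.083,-0.065,0],"dr":[0,0,76.5]},{"offset":[-0.084,-0.072,0],"dr":[0,0,81]},{"offset":[-0.085,-0.078,0],"dr":[0,0,85.5]},{"offset":[-0.085,-0.085,0],"dr":[0,0,90]}]'

```text
time_s: 11.05
position: [0.5937, -0.1344, 0.0178]
tcp_rot: [[0.998, 0.066, 0.001], [0.066, -0.998, -0.001], [0.001, 0.001, -1.0]]
force: [-0.2, -0.0, 1.7]
opening: 0.114
grasp_force: 30.0
```

>>> servo_tool --targets '[{"offset":[0,0,0],"dr":[0,0,0]},{"offset":[0,0,0],"dr":[0,0,0]},{"offset":[0,0,0],"dr":[0,0,0]}]'

```text
time_s: 11.3
position: [0.5935, -0.1341, 0.0178]
tcp_rot: [[0.997, 0.071, -0.001], [0.071, -0.997, -0.0], [-0.001, 0.0, -1.0]]
force: [-1.6, -1.7, 4.3]
opening: 0.107
grasp_force: 30.0
```

```bash
python3 -c "
from h import *
s=st()"; python3 look.py a3 .585 0.03
```

```text
t 11.3 p [ 0.5935 -0.1341  0.0178] yaw -85.9 q [-23.  45.  92.  -0.  43.  63.] F [-1.6 -1.7  4.3] open 0.107 grip 30.0
top origin 218 93 x5
side origin 172 138 x5
```

View pics/a3.png

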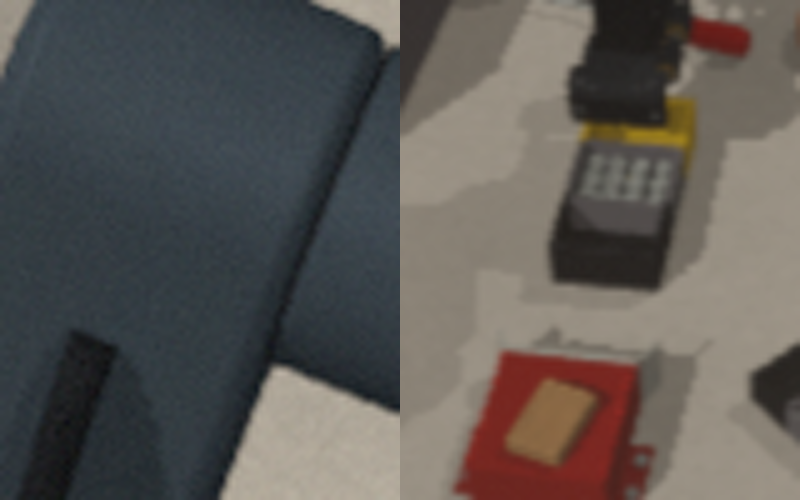

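>>> servo_tool --targets '[{"offset":[0,-0.004,0],"dr":[0,0,0]},{"offset":[0,-0.012,0],"dr":[0,0,0]},{"offset":[0,-0.022,0],"dr":[0,0,0]},{"offset":[0,-0.032,0],"dr":[0,0,0]},{"offset":[0,-0.042,0],"dr":[0,0,0]},{"offset":[0,-0.052,0],"dr":[0,0,0]},{"offset":[0,-0.062,0],"dr":[0,0,0]},{"offset":[0,-0.07,0],"dr":[0,0,0]},{"offset":[0,-0.078,0],"dr":[0,0,0]},{"offset":[0,-0.085,0],"dr":[0,0,0]},{"offset":[0,-0.09,0],"dr":[0,0,0]},{"offset":[0,-0.095,0],"dr":[0,0,0]},{"offset":[0,-0.1,0],"dr":[0,0,0]},{"offset":[0,-0.105,0],"dr":[0,0,0]},{"offset":[0,-0.11,0],"dr":[0,0,0]},{"offset":[0,-0.115,0],"dr":[0,0,0]},{"offset":[0,-0.12,0],"dr":[0,0,0]},{"offset":[0,-0.125,0],"dr":[0,0,0]}]'

```text
time_s: 12.9
position: [0.5849, -0.0089, 0.0178]
tcp_rot: [[0.998, 0.07, 0.0], [0.07, -0.998, -0.0], [0.0, 0.0, -1.0]]
force: [0.5, -4.8, 5.7]
opening: 0.115
grasp_force: 30.0
```

```bash
python3 -c "
from h import *
s=st()"; python3 look.py a4 .58 0.11
```

```text
t 12.9 p [ 0.5849 -0.0089  0.0178] yaw -86.0 q [-12.  44.  96.  -0.  40.  74.] F [ 0.5 -4.8  5.7] open 0.115 grip 30.0
top origin 193 95 x5
side origin 168 153 x5
```

View pics/a4.png

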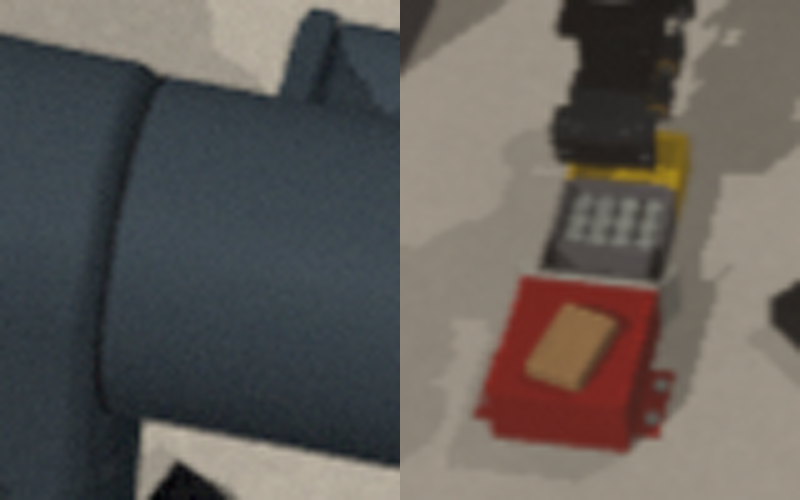

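>>> servo_tool --targets '[{"offset":[0,-0.006,0],"dr":[0,0,0]},{"offset":[0,-0.012,0],"dr":[0,0,0]},{"offset":[0,-0.018,0],"dr":[0,0,0]},{"offset":[0,-0.024,0],"dr":[0,0,0]},{"offset":[0,-0.03,0],"dr":[0,0,0]},{"offset":[0,-0.036,0],"dr":[0,0,0]},{"offset":[0,-0.042,0],"dr":[0,0,0]},{"offset":[0,-0.048,0],"dr":[0,0,0]},{"offset":[0,-0.054,0],"dr":[0,0,0]},{"offset":[0,-0.06,0],"dr":[0,0,0]},{"offset":[0,-0.065,0],"dr":[0,0,0]},{"offset":[0,-0.07,0],"dr":[0,0,0]},{"offset":[0,-0.074,0],"dr":[0,0,0]},{"offset":[0,-0.078,0],"dr":[0,0,0]},{"offset":[0,-0.082,0],"dr":[0,0,0]},{"offset":[0,-0.085,0],"dr":[0,0,0]},{"offset":[0,-0.088,0],"dr":[0,0,0]}]'

```text
time_s: 14.42
position: [0.5784, 0.0788, 0.0178]
tcp_rot: [[0.998, 0.07, -0.0], [0.07, -0.998, -0.001], [-0.0, 0.0, -1.0]]
force: [-0.6, -4.4, 6.3]
opening: 0.117
grasp_force: 30.0
```

>>> servo_tool --targets '[{"offset":[0,-0.0015,0],"dr":[0,0,0]},{"offset":[0,-0.003,0],"dr":[0,0,0]},{"offset":[0,-0.0045,0],"dr":[0,0,0]},{"offset":[0,-0.006,0],"dr":[0,0,0]},{"offset":[0,-0.006,0],"dr":[0,0,0]}]'

```text
time_s: 14.83
position: [0.578, 0.0846, 0.0178]
tcp_rot: [[0.998, 0.07, -0.0], [0.07, -0.998, -0.001], [-0.0, 0.001, -1.0]]
force: [1.1, -4.9, 7.2]
opening: 0.11
grasp_force: 30.0
```

>>> servo_tool --targets '[{"offset":[0,-0.001,0],"dr":[0,0,0]},{"offset":[0,-0.002,0],"dr":[0,0,0]},{"offset":[0,-0.003,0],"dr":[0,0,0]},{"offset":[0,-0.004,0],"dr":[0,0,0]},{"offset":[0,-0.005,0],"dr":[0,0,0]}]'

```text
time_s: 15.25
position: [0.5779, 0.0847, 0.0178]
tcp_rot: [[0.997, 0.073, -0.001], [0.073, -0.997, -0.008], [-0.001, 0.007, -1.0]]
force: [-0.3, -25.9, 6.7]
opening: 0.113
grasp_force: 30.1
```

>>> servo_tool --targets '[{"offset":[0,-0.001,0],"dr":[0,0,0]},{"offset":[0,-0.002,0],"dr":[0,0,0]},{"offset":[0,-0.003,0],"dr":[0,0,0]}]'

```text
time_s: 15.5
position: [0.5774, 0.0849, 0.0178]
tcp_rot: [[0.997, 0.075, -0.002], [0.074, -0.997, -0.011], [-0.003, 0.011, -1.0]]
force: [-2.1, -34.7, 6.9]
opening: 0.111
grasp_force: 30.1
```

>>> servo_tool --targets '[{"offset":[0,0.003,0],"dr":[0,0,0]},{"offset":[0,0.006,0],"dr":[0,0,0]},{"offset":[0,0.0065,0],"dr":[0,0,0]},{"offset":[0,0.0065,0],"dr":[0,0,0]}]'

```text
time_s: 15.83
position: [0.5774, 0.0847, 0.0177]
tcp_rot: [[0.998, 0.07, -0.002], [0.07, -0.998, -0.002], [-0.002, 0.002, -1.0]]
force: [-1.1, -9.2, 7.0]
opening: 0.112
grasp_force: 30.0
```

>>> servo_tool --targets '[{"offset":[0,0,0],"dr":[0,0,0]},{"offset":[0,0,0],"dr":[0,0,0]},{"offset":[0,0,0],"dr":[0,0,0]},{"offset":[0,0,0],"dr":[0,0,0]},{"offset":[0,0,0],"dr":[0,0,0]},{"offset":[0,0,0],"dr":[0,0,0]}]' --gripper 0

```text
time_s: 16.33
position: [0.5777, 0.0866, 0.0172]
tcp_rot: [[0.998, 0.07, -0.001], [0.07, -0.998, 0.0], [-0.001, -0.0, -1.0]]
force: [0.1, 0.7, 0.7]
opening: 0.457
grasp_force: 0.0
```

>>> servo_tool --targets '[{"offset":[0,0,-0.02],"dr":[0,0,0]},{"offset":[0,0,-0.05],"dr":[0,0,0]},{"offset":[0,0,-0.08],"dr":[0,0,0]},{"offset":[0,0,-0.11],"dr":[0,0,0]},{"offset":[0,0.03,-0.12],"dr":[0,0,0]},{"offset":[0,0.06,-0.13],"dr":[0,0,0]},{"offset":[0,0.09,-0.13],"dr":[0,0,0]},{"offset":[0,0.12,-0.13],"dr":[0,0,0]},{"offset":[0,0.15,-0.13],"dr":[0,0,0]},{"offset":[0,0.18,-0.13],"dr":[0,0,0]},{"offset":[0,0.21,-0.13],"dr":[0,0,0]},{"offset":[0,0.24,-0.13],"dr":[0,0,0]},{"offset":[0,0.27,-0.13],"dr":[0,0,0]},{"offset":[0,0.3,-0.13],"dr":[0,0,0]},{"offset":[0,0.3,-0.13],"dr":[0,0,0]}]'

```text
time_s: 17.58
position: [0.6001, -0.2194, 0.1476]
tcp_rot: [[0.998, 0.065, 0.003], [0.065, -0.998, -0.004], [0.003, 0.004, -1.0]]
force: [0.7, -0.5, -0.2]
opening: 0.498
grasp_force: 0.0
```

```bash
python3 -c "
from h import *
s=st()"; python3 look.py a5 .57 0.15
```

```text
t 17.58 p [ 0.6001 -0.2194  0.1476] yaw -86.3 q [-30.  36.  84.  -0.  60.  56.] F [ 0.7 -0.5 -0.2] open 0.498 grip 0.0
top origin 181 99 x5
side origin 167 162 x5
```

View pics/a5.png

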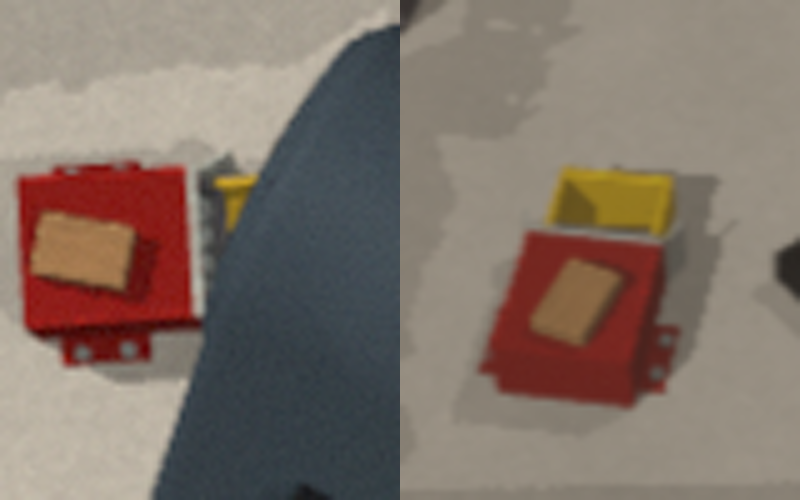

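```bash
python3 -c "
from h import *
f=lambda u,v,z: px2w('side',((u-400+.5)/5-.5+167,(v+.5)/5-.5+162),z)
a=(f(562,168,.04)+f(675,177,.04))/2; b=(f(527,232,.05)+f(665,247,.05))/2; print(a,b,np.linalg.norm((a-b)[:2]))
g=lambda u,v,z: px2w('side',((u-500+.5)/4-.5+165,(v+.5)/4-.5+180),z)
a=(g(640,57,.04)+g(728,64,.04))/2; b=(g(610,115,.05)+g(719,122,.05))/2; print(a,b,np.linalg.norm((a-b)[:2]))"
```

```text
[0.57724734 0.08204817 0.04      ] [0.57247776 0.1577067  0.05      ] 0.0758087205755702
[0.57787559 0.07515943 0.04      ] [0.57290897 0.15659004 0.05      ] 0.08158193272353455
```

```bash
python3 -c "
from h import *
s=st(); off(s,((.5815,.03,.148),-86),((.5815,.03,.02),-86),((.579,.06,.02),-86))"
```

```text
t 17.68 p [ 0.5987 -0.2141  0.1472] yaw -86.2 q [-30.  36.  84.   0.  60.  56.] F [-1.2  0.2 -0. ] open 0.494 grip 0.0
[  -0.8 -244.7   -0.6] [-0.1  0.  -0.2]
[  -0.7 -244.6  127.4] [-0.1  0.  -0.2]
[  -1.2 -274.7  127.4] [-0.1  0.  -0.2]
```

>>> servo_tool --targets '[{"offset":[0,-0.03,0],"dr":[0,0,0]},{"offset":[0,-0.06,0],"dr":[0,0,0]},{"offset":[0,-0.09,0],"dr":[0,0,0]},{"offset":[0,-0.12,0],"dr":[0,0,0]},{"offset":[0,-0.15,0],"dr":[0,0,0]},{"offset":[0,-0.18,0],"dr":[0,0,0]},{"offset":[0,-0.21,0],"dr":[0,0,0]},{"offset":[0,-0.23,0],"dr":[0,0,0]},{"offset":[0,-0.235,0.02],"dr":[0,0,0]},{"offset":[0,-0.235,0.05],"dr":[0,0,0]},{"offset":[0,-0.235,0.08],"dr":[0,0,0]},{"offset":[0,-0.235,0.105],"dr":[0,0,0]},{"offset":[0,-0.235,0.125],"dr":[0,0,0]},{"offset":[0,-0.245,0.125],"dr":[0,0,0]},{"offset":[0,-0.255,0.125],"dr":[0,0,0]},{"offset":[0,-0.262,0.125],"dr":[0,0,0]},{"offset":[0,-0.268,0.125],"dr":[0,0,0]},{"offset":[0,-0.272,0.125],"dr":[0,0,0]},{"offset":[0,-0.272,0.125],"dr":[0,0,0]}]' --gripper 1

```text
time_s: 19.27
position: [0.5807, 0.0594, 0.0239]
tcp_rot: [[0.997, 0.071, 0.002], [0.071, -0.997, -0.0], [0.002, 0.0, -1.0]]
force: [-0.0, 0.6, -0.4]
opening: 0.008
grasp_force: 0.0
```

>>> servo_tool --targets '[{"offset":[0,-0.002,0],"dr":[0,0,0]},{"offset":[0,-0.004,0],"dr":[0,0,0]},{"offset":[0,-0.006,0],"dr":[0,0,0]},{"offset":[0,-0.008,0],"dr":[0,0,0]}]'

```text
time_s: 19.6
position: [0.5797, 0.0659, 0.0227]
tcp_rot: [[0.998, 0.069, 0.0], [0.069, -0.998, -0.0], [0.0, 0.0, -1.0]]
force: [0.1, -0.2, 0.5]
opening: 0.006
grasp_force: 0.0
```

>>> servo_tool --targets '[{"offset":[0,-0.002,0],"dr":[0,0,0]},{"offset":[0,-0.004,0],"dr":[0,0,0]},{"offset":[0,-0.005,0],"dr":[0,0,0]}]'

```text
time_s: 19.85
position: [0.5792, 0.0706, 0.0225]
tcp_rot: [[0.998, 0.07, -0.0], [0.07, -0.998, -0.001], [-0.0, 0.001, -1.0]]
force: [-0.5, -5.0, -0.3]
opening: 0.003
grasp_force: 2.6
```

>>> servo_tool --targets '[{"offset":[0,-0.001,0],"dr":[0,0,0]},{"offset":[0,-0.002,0],"dr":[0,0,0]},{"offset":[0,-0.003,0],"dr":[0,0,0]},{"offset":[0,-0.004,0],"dr":[0,0,0]}]'

```text
time_s: 20.18
position: [0.579, 0.0708, 0.0225]
tcp_rot: [[0.997, 0.073, -0.001], [0.073, -0.997, -0.006], [-0.001, 0.006, -1.0]]
force: [-1.3, -18.8, 1.0]
opening: 0.009
grasp_force: 9.2
```

>>> servo_tool --targets '[{"offset":[0,-0.002,0],"dr":[0,0,0]},{"offset":[0,-0.003,0],"dr":[0,0,0]},{"offset":[0,-0.003,0],"dr":[0,0,0]}]'

```text
time_s: 20.43
position: [0.5785, 0.0709, 0.0226]
tcp_rot: [[0.997, 0.074, -0.002], [0.074, -0.997, -0.01], [-0.003, 0.01, -1.0]]
force: [-2.8, -24.8, 1.5]
opening: 0.005
grasp_force: 12.5
```

Firm stop at the back plate. Retreat and check.

>>> servo_tool --targets '[{"offset":[0,0.01,0],"dr":[0,0,0]},{"offset":[0,0.025,0],"dr":[0,0,0]},{"offset":[0,0.04,0],"dr":[0,0,0]},{"offset":[0,0.05,-0.03],"dr":[0,0,0]},{"offset":[0,0.07,-0.06],"dr":[0,0,0]},{"offset":[0,0.1,-0.09],"dr":[0,0,0]},{"offset":[0,0.13,-0.12],"dr":[0,0,0]},{"offset":[0,0.16,-0.13],"dr":[0,0,0]},{"offset":[0,0.19,-0.13],"dr":[0,0,0]},{"offset":[0,0.22,-0.13],"dr":[0,0,0]},{"offset":[0,0.25,-0.13],"dr":[0,0,0]},{"offset":[0,0.28,-0.13],"dr":[0,0,0]},{"offset":[0,0.31,-0.13],"dr":[0,0,0]},{"offset":[0,0.34,-0.13],"dr":[0,0,0]},{"offset":[0,0.34,-0.13],"dr":[0,0,0]}]'

```text
time_s: 21.68
position: [0.6033, -0.2676, 0.1527]
tcp_rot: [[0.998, 0.065, 0.003], [0.065, -0.998, -0.004], [0.003, 0.004, -1.0]]
force: [1.0, -0.6, 0.2]
opening: 0.01
grasp_force: 0.0
```

```bash
python3 look.py a6 .57 0.15
```

```text
top origin 181 99 x5
side origin 167 162 x5
```

View pics/a6.png

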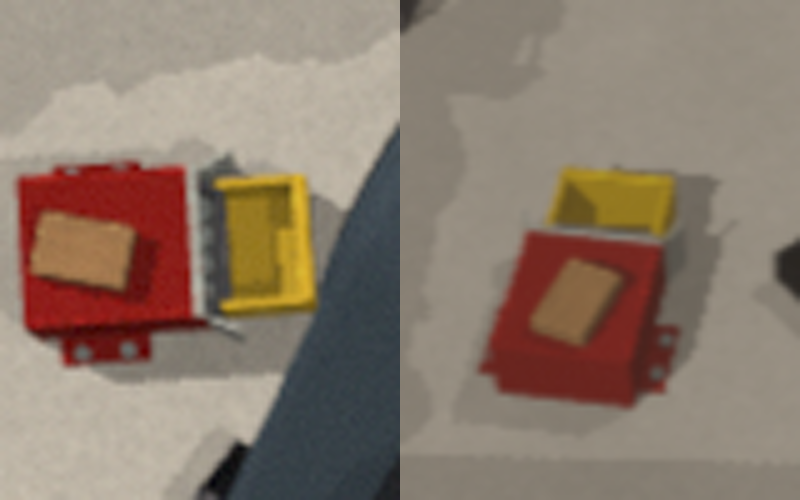

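```bash
python3 -c "
from rig import ticket
print(ticket.hand_in())"
```

```text
the job is handed in; nothing more can be done
None
```

I slid the case out, turned it end for end and pushed it back in black end first until it stopped firmly against the back of the sleeve. The last pictures show the yellow end sticking out about 70 mm, in line with the sleeve. I handed the job in at about 22 s of simulated time and got no verdict back.

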